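Screw the hose elbow into the clamped port up to its mark

TASK

Pick up the brass hose elbow and stand its foot in the clamped port; pressing only lightly so as not to crush the soft seal inside, turn it clockwise (seen from above) until it catches in the thread and then goes stiff and begins to take the aluminium lock ring round with it. Go on turning just until the red dot on the ring stands at the white line, not past it, then let go and leave the elbow upright and fully home. Do not disturb the other things on the bench.

Things in the scene. Friction and masses are not known exactly. Their poses are not given: they have to be found in the camera images.
- elbow: loose brass hose elbow, about 0.16 kg, upright on the bench. Origin: centre of its underside, on its axis; z up; +x towards the barbed spout. From below: cross-shaped foot (4 arms along +-x, +-y, 6 mm wide, 31 mm over the tips, 8 mm tall); round spigot, 31 mm diameter to z = 28 mm, tapered at its lower end; flange, 46 mm diameter, z = 30.5 to 34.5 mm; square grip body above
- grip (a point): centre of the elbow's square grip body, on its axis, 62 mm above its underside; axes as the elbow. The grip body is 28 x 28 mm, z = 34.5 to 76.5 mm of the elbow, flats facing +-x and +-y. The spout leaves the +x flat at z = 58 mm and reaches 46 mm from the axis: grip the +-y flats from above
- port: brass female port fixed in a small vice on a plywood board (110 x 120 mm); cannot move. Origin: underside of the board, on the port's axis, bench height; z up; -x is the side with the white line. Bore 35 mm diameter (38 mm through the lock ring on top). Black dial plate, 88 mm diameter, with the white line; on it the aluminium lock ring, 75 mm diameter. Nothing is higher than 53 mm
- port_mouth (a point): point on the port's axis at the height of the lock ring's top, 53 mm above the port's origin; axes as the port. Down in the bore is a threaded insert with a cross-shaped slot for the elbow's foot (arms 9 mm wide, 8 mm deep). Its top starts 13 to 20 mm below this point (unknown). A foot not in line with the slot stands on top of it; turned into line it drops 8 mm
- port_home (a point): point on the port's axis, 29.5 mm below its mouth: where the underside of the elbow's foot is when fully home. Just caught, it is 1.5 to 8.5 mm higher (unknown). Once caught, the insert turns clockwise with the elbow (about 0.17 N m) and sinks 11 mm per rad; after at most 0.8 rad it comes up against the lock ring, which then turns with it (about 0.36 N m in all)
- seal_ring (a point): centre of the top of the soft black seal deep in the port, which carries the threaded insert; 18.5 mm above the port's origin at the start. A push of more than 10 N on the elbow or insert crushes the seal downwards, for good; 3 to 6 N is enough for the work
- white_line (a point): 32 mm from the port's axis towards the white line (port -x), at the height of the ring's top: where the red dot must end. The line itself is a white stroke 3 mm wide on the dial plate just outside the ring
- red_dot (a point): centre of the red dot (7 mm across) on the lock ring's top, 32 mm from the port's axis; turns with the ring, which stays where it is left. Starts 0.35 to 0.6 rad anticlockwise of the white line, seen from above. The slot's four arms (90 degrees apart) start 0 to 0.6 rad clockwise (unknown) of the dot's direction from the port's axis; play of the foot in the slot about +-0.11 rad
- cream_bottle: small round cream bottle with a white cap, 50 mm in diameter, 115 mm high, bystander; origin under its centre
- orange_bottle: round orange bottle with a black cap, 67 mm in diameter, 130 mm high, bystander; origin under its centre
- tape_roll: roll of masking tape lying flat, 104 mm across, 25 mm high, bystander; origin under its centre
Things that resemble listed ones, but are neither listed nor needed, are in the scene too. Leave any turquoise look-alike of the elbow alone.

How it is judged:
On the way, in this order (a step that is already met when the one before it is completed fails the run):
1. the elbow stands in the port's mouth, its foot at least 8 mm below the ring's top (horizontal distance between elbow and port_mouth below 0.006 m and z of elbow in the frame of port_mouth below -0.008 m), for 0.1 s.
2. it has caught in the thread: foot at least 20.5 mm below the ring's top (horizontal distance between elbow and port_mouth below 0.004 m and z of elbow in the frame of port_mouth below -0.0205 m), for 0.1 s.
3. it has gone stiff: the lock ring has begun to turn (distance of red_dot from where it was at the start of the episode above 0.003 m), for 0.1 s.
At the end, for the whole second after the job is handed in: The red dot stands within 5 mm of its place at the white line (about 9 degrees), the elbow is in the port within 4 mm of its axis, its foot at least 28 mm below the ring's top, upright within 0.1 rad and at rest, and the seal is crushed by less than 1.5 mm (horizontal distance between red_dot and white_line below 0.005 m and horizontal distance between elbow and port_mouth below 0.004 m and z of elbow in the frame of port_mouth below -0.028 m and angle between elbow's own z axis and vertical below 0.1 rad and linear speed of elbow below 0.02 m/s and distance of seal_ring from where it was at the start of the episode below 0.0015 m); the robot touches nothing.
It fails at once if the seal is crushed by more than 1.5 mm (pushed with more than 10 N) (distance of seal_ring from where it was at the start of the episode above 0.0015 m).
It fails at once if the red dot is turned more than 10 mm past the white line (y of red_dot in the frame of port above 0.01 m).
It fails at once if the cream bottle is moved more than 20 mm (distance of cream_bottle from where it was at the start of the episode above 0.02 m).
It fails at once if the orange bottle is moved more than 20 mm (distance of orange_bottle from where it was at the start of the episode above 0.02 m).
It fails at once if the tape roll is moved more than 20 mm (distance of tape_roll from where it was at the start of the episode above 0.02 m).
It also fails if it takes over 54 s, if anything falls off the work surface, if the arm or the gripper's body presses on something with over 40 N, if the wrist force passes 120 N, or if a joint passes its speed limit or range.

ROBOT

A 7-joint arm with a two-finger parallel gripper is mounted at the origin on a cart in front of the work surface, level with it; the furniture and walls round the work are solid. World frame = base frame: x ahead of the robot, y to its left, z up, the work surface at z = 0. Lengths are in m, angles in rad, forces in N, time in s.
With the tool pointing down it reaches from about 0.4 to 0.85 m from the base axis. Payload 10.4 kg.
Tool frame: the origin (TCP) lies between the finger pads; the fingertips stand 8 mm ahead of it and the grasp point (between the pads) lies 11 mm behind it (bot.tips_ahead is the distance from the TCP to the fingertips, in m); x points along the fingers, z is the direction in which the jaws open and shut, and the axes are right-handed (so a half turn about x gives the same grasp; the last joint's range is limited). The gripper opens to 87 mm and grips with 3 to 60 N. Pads are 19 mm wide; open, the fingers measure 117 mm over their backs; the gripper's body (75 mm by 190 mm) begins 51 mm behind the grasp point.
Start: joints at [1.279, 0.332, -0.065, 1.46, 0.022, 1.35, -0.088], TCP at [0.166, -0.603, 0.231] pointing down, gripper open.
Joint ranges: [-2.6, 2.6], [-0.5, 2.12], [-1.47, 1.34], [0.16, 2.42], [-1.27, 4.41], [0.06, 2.06], [-2.6, 2.6]. Speed limits (rad/s): [2.22, 2.22, 2.79, 2.79, 3.14, 3.14, 3.14].

INTERFACE

Orientations are given as a unit quaternion [x, y, z, w].
In Python, from station import bot, planner, eyes, status gives the robot as it stands. Calls block until the motion is done:
- bot.reach(position, orientation): joint-space move of the TCP to a pose.
- bot.line_to(position, ori=None, v=0.15, threshold=None): straight line of the TCP; ori=None keeps the orientation; v is the mean speed in m/s. With threshold (N) it stops when the force on the tool has changed by that much, and returns True; else False.
- bot.move_joints(angles): joint-space move.
- bot.command_gripper(opening, grasp_force=None): opening from 0.0 (shut) to 1.0 (fully open); grasp_force is the grip in N (None keeps the last); returns when the fingers have stopped.
- bot.hold(seconds).
- planner.ik(position, orientation): joint angles nearest the present ones, or None.
- eyes.snapshot(name): name is "side" or "top" or "wrist"; returns the picture (384x512x3 uint8, red, green, blue); there is no depth.
- eyes.camera_params(name): a dict with "fx", "fy", "cx", "cy" (pixels), "k1" (the pictures are not rectified: a ray, as slopes to the right and down, at radius r is drawn at 1 + k1 r^2 times it, then the intrinsics apply), "rvec" (rotation vector, rad) and "tvec" (3), from world to camera coordinates, as OpenCV has them. Camera axes: x right, y down, z forward; pixel columns grow to the right and rows downward; lengths in m; the calibration is good to about 2 mm. A picture is of the moment at which its call begins: read the wrist's pose just before it. camera_params takes no time and is no camera call; for the wrist camera it gives the pose at the moment of the call.
A pose or a line that the arm cannot do raises bot.Unreachable and nothing moves.
- bot.sign_off(): hands the job in, once; it reports no verdict.
Readings, each from a call of its own:
- status.read_t(): time.
- status.read_joint_pos(): joint angles.
- status.read_qvel(): joint speeds.
- status.read_joint_torque(): joint torques, N m.
- status.read_tcp_pos(): TCP position.
- status.read_orientation(): TCP orientation.
- status.read_contact_force(): force on the tool from outside, world axes, zero at the start.
- status.read_ft_torque(): the same for the moment, N m.
- status.read_opening(): opening from 0.0 (shut) to 1.0 (fully open).
Only numpy, scipy, OpenCV 4.12 (cv2) and the standard library are available. Lean on these libraries where they do the work, as an engineer would, in place of code of your own. Each camera call takes 0.05 s, during which the arm holds its last target.

## Working session

There is one attempt and no reset: what is moved stays moved. The work goes in short steps, each a Python script; the robot and the scene stay as the last script left them, time stands still between calls to the robot, and variables do not carry over. Pictures are saved under pics/ and viewed, and the job is handed in when it is done.

```bash
ls; mkdir -p pics
python3 - <<'E'
from station import bot, planner, eyes, status
import cv2
print(status.read_t(), status.read_tcp_pos(), status.read_orientation(), status.read_opening(), bot.tips_ahead)
for n in ["side","top","wrist"]:
    p=eyes.camera_params(n); print(n,p)
    cv2.imwrite(f"pics/{n}0.png",cv2.cvtColor(eyes.snapshot(n),cv2.COLOR_RGB2BGR))
print(status.read_t())
E
```

```text
pics
0.0 [ 0.16588174 -0.60219137  0.22974891] [ 0.42876634  0.56291175 -0.42820714  0.56207511] 0.995510939624955 0.008
side {'fx': 384.18438765894746, 'fy': 384.18438765894746, 'cx': 257.45799665200593, 'cy': 189.36824535504215, 'k1': -0.07669647296130752, 'rvec': array([ 0.34385208, -2.64065768,  1.40608691]), 'tvec': array([0.47107566, 0.29979011, 0.57604526])}
top {'fx': 375.35951836300126, 'fy': 375.35951836300126, 'cx': 254.60889926730218, 'cy': 192.52010814121454, 'k1': -0.06268406624480087, 'rvec': array([ 2.17665595, -2.12881908,  0.12606552]), 'tvec': array([-0.27274664,  0.5371031 ,  1.01468095])}
wrist {'fx': 336.0643980631808, 'fy': 336.0643980631808, 'cx': 257.0164683111027, 'cy': 187.7820162516917, 'k1': -0.06722718904681349, 'rvec': array([-2.30784333,  1.75666418,  0.25624091]), 'tvec': array([-0.62490239, -0.03461458,  0.3901373 ])}
0.15
```

View pics/side0.png

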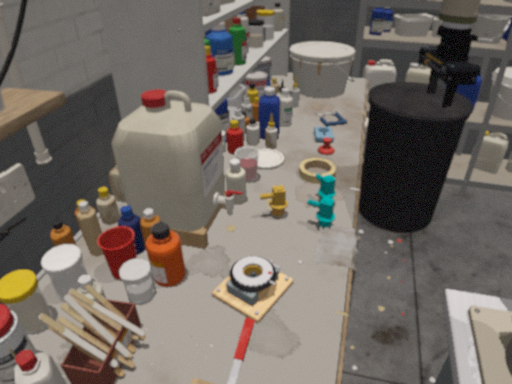

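View pics/top0.png

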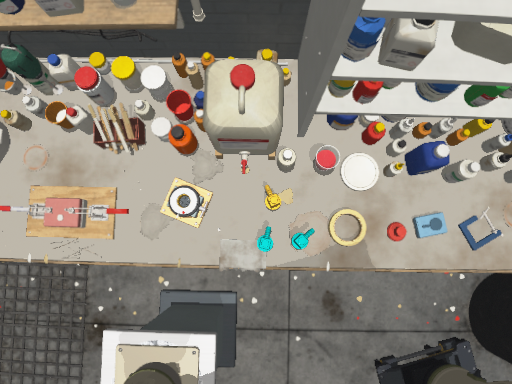

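View pics/wrist0.png

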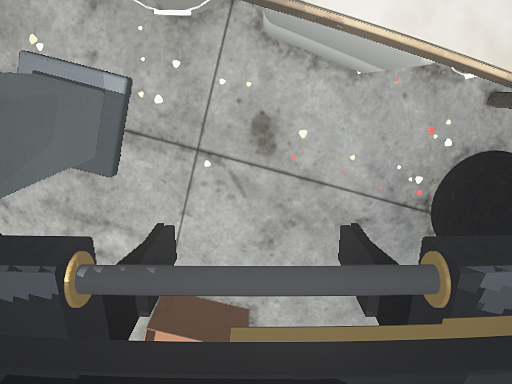

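The top view shows the brass elbow at about (272,200), the port at (185,201), and turquoise look-alikes at (265,240) and (302,239). The tape is at (348,228). Next I'll measure these.

```bash
cat > h.py <<'E'
import numpy as np, cv2
from scipy.spatial.transform import Rotation as R
def cam(p):
    Rm=R.from_rotvec(p['rvec']).as_matrix(); return Rm, -Rm.T@p['tvec']
def ray(p,u,v):
    Rm,c=cam(p); xd=(u-p['cx'])/p['fx']; yd=(v-p['cy'])/p['fy']
    x,y=xd,yd
    for _ in range(20):
        f=1+p['k1']*(x*x+y*y); x,y=xd/f,yd/f
    d=Rm.T@np.array([x,y,1.]); return c,d
def onz(p,u,v,z):
    c,d=ray(p,u,v); return c+d*(z-c[2])/d[2]
def proj(p,X):
    Rm,_=cam(p); q=Rm@np.asarray(X,float)+p['tvec']; x,y=q[0]/q[2],q[1]/q[2]
    f=1+p['k1']*(x*x+y*y); return np.array([p['cx']+p['fx']*x*f,p['cy']+p['fy']*y*f])
def tri(obs):
    A=np.zeros((3,3));b=np.zeros(3)
    for p,u,v in obs:
        c,d=ray(p,u,v); d=d/np.linalg.norm(d); M=np.eye(3)-np.outer(d,d); A+=M;b+=M@c
    X=np.linalg.solve(A,b); return X,[np.linalg.norm((np.eye(3)-np.outer(*(2*[ray(p,u,v)[1]/np.linalg.norm(ray(p,u,v)[1])])))@(X-ray(p,u,v)[0])) for p,u,v in obs]
def down(yaw):
    # x tool down, z tool (jaw) horizontal at yaw
    z=np.array([np.cos(yaw),np.sin(yaw),0]);x=np.array([0,0,-1.]);y=np.cross(z,x)
    return R.from_matrix(np.stack([x,y,z],1)).as_quat()
E
python3 - <<'E'
from h import *
from station import bot, planner, eyes, status
t=eyes.camera_params("top");s=eyes.camera_params("side")
print(cam(t)[1],cam(s)[1],cam(eyes.camera_params("wrist"))[1])
M=R.from_quat(status.read_orientation()).as_matrix(); print(M)
for n,uv,z in [("port",(185,201),.053),("elbow",(274,203),.06),("t1",(265,243),.06),("t2",(298,240),.06),("cream",(287,158),.115),("tape",(348,228),.025),("orange",(181,138),.13)]:
    print(n,onz(t,*uv,z))
a=cv2.imread("pics/top0.png")
cv2.imwrite("pics/topz.png",cv2.resize(a[140:260,150:310],None,fx=5,fy=5,interpolation=cv2.INTER_CUBIC))
a=cv2.imread("pics/side0.png")
cv2.imwrite("pics/sidez.png",cv2.resize(a[165:325,200:360],None,fx=3.7,fy=3.7,interpolation=cv2.INTER_CUBIC))
E
```

```text
[ 0.41231261 -0.27083322  1.07195876] [0.36970505 0.42183632 0.57357372] [ 0.24180281 -0.58159953  0.38379728]
[[-3.35198487e-04  9.64090437e-01  2.65573938e-01]
 [ 9.74388282e-04  2.65574142e-01 -9.64089947e-01]
 [-9.99999469e-01 -6.43893582e-05 -1.02841848e-03]]
port [ 0.51293808 -0.07093249  0.053     ]
elbow [ 0.51215703 -0.31414676  0.06      ]
t1 [ 0.40415927 -0.29187919  0.06      ]
t2 [ 0.41403631 -0.38006632  0.06      ]
cream [ 0.62498827 -0.3437203   0.115     ]
tape [ 0.45007733 -0.52304437  0.025     ]
orange [ 0.66893287 -0.06785843  0.13      ]
```

View pics/topz.png

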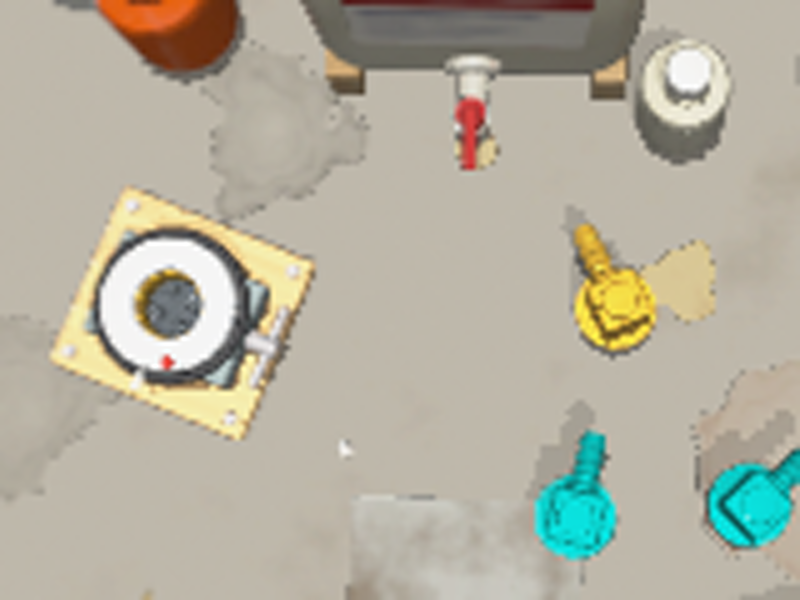

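View pics/sidez.png

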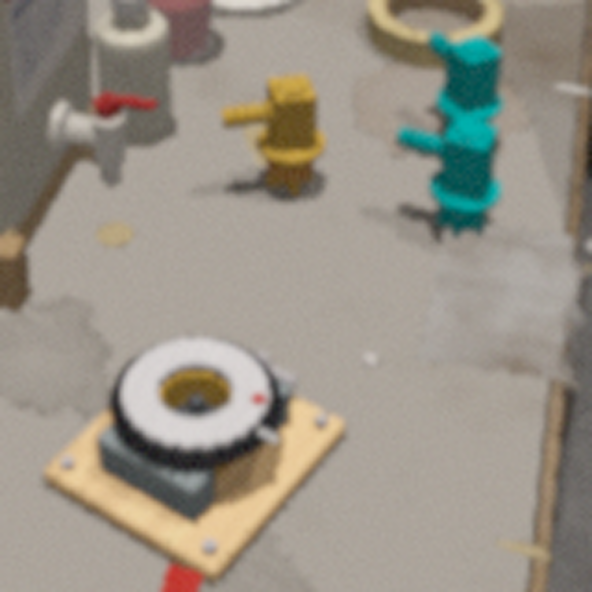

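Run:
```python
from h import *
from station import bot, planner, eyes, status
w=eyes.camera_params("wrist"); M=R.from_quat(status.read_orientation()).as_matrix(); T=status.read_tcp_pos()
Rm,c=cam(w)
print("cam in tool",M.T@(c-T)); print("cam axes in tool (cols)",M.T@Rm.T)
t=eyes.camera_params("top")
for q in [(216,152),(283,150),(205,62),(244,172)]: print(q,onz(t,*q,0),onz(t,*q,.25))
q0=status.read_joint_pos(); print(q0)
P=np.array([.513,-.071]);E=np.array([.512,-.314])
for name,X,z in [("port",P,.2),("port",P,.09),("elbow",E,.055),("elbow",E,.2)]:
  for d in range(-180,180,20):
    q=planner.ik([X[0],X[1],z],down(np.radians(d)))
    print(name,z,d,None if q is None else np.round(q,2))
```

```text
cam in tool [-1.53858319e-01  7.86742311e-02  3.75339278e-05]
cam axes in tool (cols) [[-1.07442331e-03 -2.85382300e-01  9.58413162e-01]
 [ 7.45951386e-04 -9.58413677e-01 -2.85381617e-01]
 [ 9.99999145e-01  4.08308965e-04  1.24262331e-03]]
(216, 152) [ 0.66409375 -0.14483924  0.        ] [ 0.60537387 -0.1742233   0.25      ]
(283, 150) [ 0.67415337 -0.34053339  0.        ] [ 0.61308741 -0.32427806  0.25      ]
(205, 62) [ 0.94385003 -0.10052259  0.        ] [ 0.81988598 -0.14024208  0.25      ]
(244, 172) [ 0.60643752 -0.22831347  0.        ] [ 0.56116411 -0.23822984  0.25      ]
[ 1.27940923  0.33272546 -0.06468292  1.46073432  0.02161727  1.34985899
 -0.08849199]
port 0.2 -180 None
port 0.2 -160 [-0.99  0.2   1.17  1.83 -0.19  1.24 -2.55]
port 0.2 -140 [ 0.64  0.17 -0.64  1.76  0.11  1.25 -2.48]
port 0.2 -120 [ 0.66  0.17 -0.67  1.75  0.11  1.25 -2.13]
port 0.2 -100 [ 0.68  0.18 -0.69  1.75  0.12  1.25 -1.79]
port 0.2 -80 [ 0.68  0.18 -0.7   1.75  0.12  1.25 -1.44]
port 0.2 -60 [ 0.69  0.18 -0.71  1.75  0.12  1.25 -1.09]
port 0.2 -40 [ 0.7   0.18 -0.72  1.75  0.13  1.25 -0.74]
port
[... 3024 characters left out ...]
.28 -1.  ]
elbow 0.2 -60 [ 0.77  0.32 -0.36  1.56  0.12  1.29 -0.66]
elbow 0.2 -40 [ 0.81  0.33 -0.41  1.55  0.13  1.29 -0.32]
elbow 0.2 -20 [ 0.84  0.33 -0.46  1.55  0.15  1.29  0.02]
elbow 0.2 0 [ 0.88  0.34 -0.51  1.55  0.17  1.3   0.35]
elbow 0.2 20 [ 0.9   0.35 -0.54  1.55  0.18  1.3   0.69]
elbow 0.2 40 [ 0.91  0.35 -0.54  1.55  0.18  1.3   1.04]
elbow 0.2 60 [ 0.93  0.35 -0.57  1.55  0.2   1.3   1.38]
elbow 0.2 80 [ 0.96  0.36 -0.62  1.54  0.21  1.3   1.72]
elbow 0.2 100 [ 0.99  0.37 -0.65  1.54  0.23  1.31  2.06]
elbow 0.2 120 [ 1.36  0.6  -1.24  1.53  0.57  1.42  2.18]
elbow 0.2 140 [ 1.36  0.6  -1.24  1.53  0.57  1.42  2.53]
elbow 0.2 160 [-0.44  0.63  1.32  1.62 -0.62  1.39 -2.53]
```

```bash
cat > snap.py <<'E'
from h import *
from station import bot, planner, eyes, status
import json
def snap(name,out):
    p=eyes.camera_params(name); a=eyes.snapshot(name); a=cv2.cvtColor(a,cv2.COLOR_RGB2BGR)
    cv2.imwrite(f"pics/{out}.png",a); json.dump({k:np.asarray(v).tolist() for k,v in p.items()},open(f"pics/{out}.json","w")); return p,a
def load(out):
    p={k:np.array(v) for k,v in json.load(open(f"pics/{out}.json")).items()}; return p,cv2.imread(f"pics/{out}.png")
E
python3 - <<'E'
from snap import *
f=np.radians(-69); y=np.array([-np.sin(f),np.cos(f)])
E=np.array([.512,-.314])-.0787*y
bot.reach([E[0],E[1],.20],down(f)); print(status.read_t(),status.read_tcp_pos())
snap("wrist","we")
f=np.radians(-60); y=np.array([-np.sin(f),np.cos(f)])
E=np.array([.513,-.071])-.0787*y
bot.reach([E[0],E[1],.16],down(f)); print(status.read_t(),status.read_tcp_pos())
bot.hold(.2)
snap("wrist","wp"); print(status.read_t())
for n in("we","wp"): cv2.imwrite(f"pics/{n}b.png",cv2.resize(cv2.imread(f"pics/{n}.png"),(800,600),interpolation=cv2.INTER_CUBIC))
E
```

```text
1.5583 [ 0.43762129 -0.34375488  0.20006516]
2.5417 [ 0.44512955 -0.11217056  0.16036066]
2.7917
```

View pics/web.png

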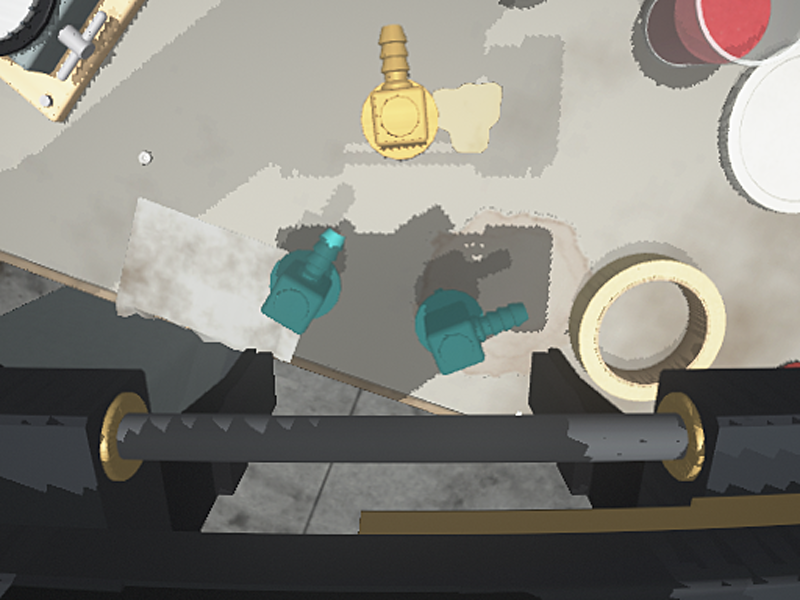

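View pics/wpb.png

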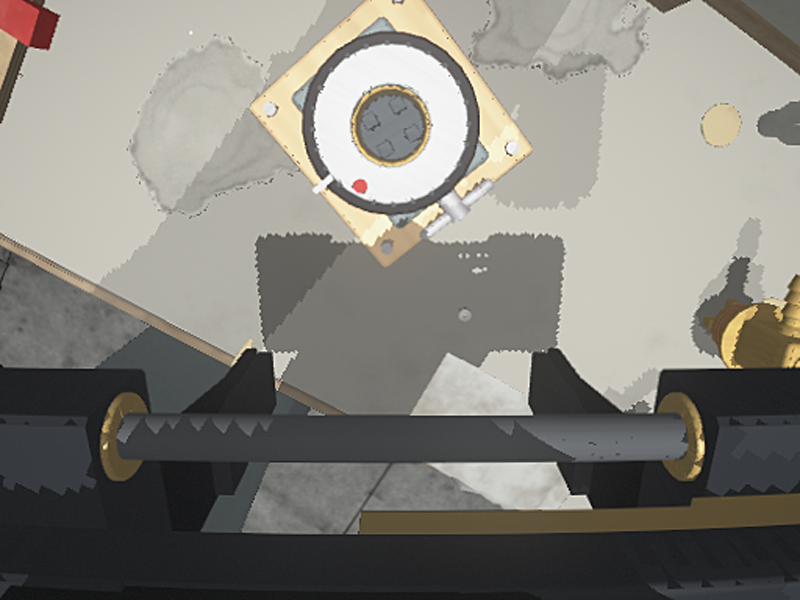

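The wrist view of the elbow shows it upright at about (398,115) of 800x600, with its spout pointing image-up. The view of the port shows the ring centred at about (391,124), the dot at (360,186), the line at (322,184), and the insert visible in the bore. Next I'll zoom in and measure.

Run:
```python
from snap import *
pe,a=load("we"); pp,b=load("wp")
cv2.imwrite("pics/z1.png",cv2.resize(a[5:110,210:310],None,fx=5.5,fy=5.5,interpolation=cv2.INTER_CUBIC))
cr=b[45:115,215:285]; cr=cv2.convertScaleAbs(cr,alpha=1.8,beta=0)
cv2.imwrite("pics/z2.png",cv2.resize(cr,None,fx=8.5,fy=8.5,interpolation=cv2.INTER_CUBIC))
# port
hsv=cv2.cvtColor(b,cv2.COLOR_BGR2HSV)
roi=np.zeros(b.shape[:2],np.uint8); roi[15:140,190:310]=1
ring=((hsv[...,1]<40)&(hsv[...,2]>170)&(roi>0)).astype(np.uint8)
n,l,st,ce=cv2.connectedComponentsWithStats(ring)
for i in range(1,n):
    if st[i,4]>8: print(i,st[i],ce[i], onz(pp,*ce[i],.053 if st[i,4]>500 else .05))
i=1+np.argmax(st[1:,4]); cn=max(cv2.findContours((l==i).astype(np.uint8),cv2.RETR_EXTERNAL,cv2.CHAIN_APPROX_NONE)[0],key=cv2.contourArea)
pts=cv2.convexHull(cn)[:,0,:].astype(float); W=np.array([onz(pp,u,v,.053)[:2] for u,v in pts])
(c),r=cv2.minEnclosingCircle((W*1000).astype(np.float32)); 
A=np.c_[2*W,np.ones(len(W))]; s=np.linalg.lstsq(A,(W**2).sum(1),rcond=None)[0]; print("ring fit",s[:2],np.sqrt(s[2]+s[0]**2+s[1]**2),c,r)
C=s[:2]
red=((hsv[...,1]>120)&((hsv[...,0]<10)|(hsv[...,0]>170))&(hsv[...,2]>100)&(roi>0)).astype(np.uint8)
n,l,st,ce=cv2.connectedComponentsWithStats(red)
for i in range(1,n):
    if st[i,4]>5:
        D=onz(pp,*ce[i],.053)[:2]-C; print("red",st[i,4],ce[i],np.linalg.norm(D),np.arctan2(D[1],D[0]))
# elbow
hsv=cv2.cvtColor(a,cv2.COLOR_BGR2HSV)
m=((hsv[...,0]>15)&(hsv[...,0]<32)&(hsv[...,1]>105)).astype(np.uint8); m[120:]=0;m[:, :200]=0;m[:,340:]=0
n,l,st,ce=cv2.connectedComponentsWithStats(m)
for i in range(1,n):
    if st[i,4]>50: print("elbow",st[i],ce[i])
```

```text
1 [190  15  25  23 309] [198.15210356  22.49838188] [ 0.53259296 -0.01252864  0.05      ]
2 [233  15  17   7  58] [241.68965517  17.75862069] [ 0.55099458 -0.03851274  0.05      ]
3 [284  15  26  21 262] [296.46564885  21.72519084] [ 0.56854203 -0.07424875  0.05      ]
5 [ 190   28  110  112 6207] [245.60335106  82.13613662] [ 0.51301813 -0.06332366  0.053     ]
10 [305  41   5   9  26] [307.69230769  44.73076923] [ 0.55916507 -0.08967123  0.05      ]
11 [190  53   8  16  47] [192.95744681  61.19148936] [ 0.50677192 -0.02167637  0.05      ]
12 [300  92  10  16  61] [305.29508197  99.68852459] [ 0.52456293 -0.1090858   0.05      ]
14 [295 115   4   4  11] [296.54545455 116.81818182] [ 0.51017164 -0.11007242  0.05      ]
15 [281 117  29  23 418] [297.28708134 130.79904306] [ 0.50126938 -0.11624259  0.05      ]
16 [267 131  13   9  40] [273.35  135.275] [ 0.48888616 -0.10179804  0.05      ]
18 [251 137  14   3  23] [257.13043478 137.91304348] [ 0.48074088 -0.09180337  0.05      ]
ring fit [ 0.50814793 -0.06308946] 0.04170891690277466 (502.33013916015625, -61.7406005859375) 50.289031982421875
red 58 [230.0862069  118.62068966] 0.024703353159984717 -3.013822077190825
elbow [ 231   16   49   86 2058] [254.86588921  65.1851312 ]
```

View pics/z1.png

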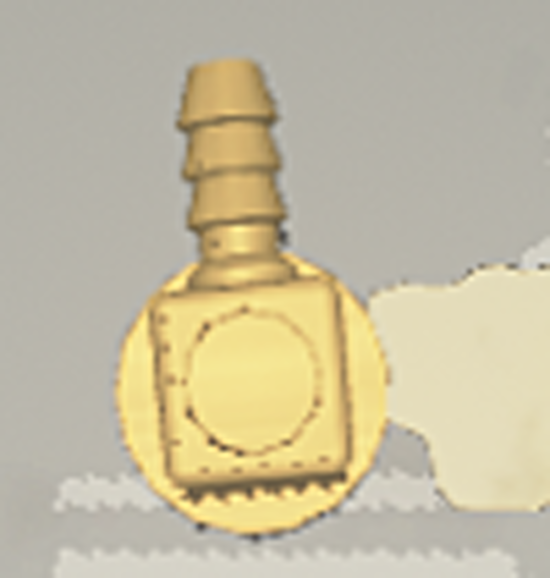

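View pics/z2.png

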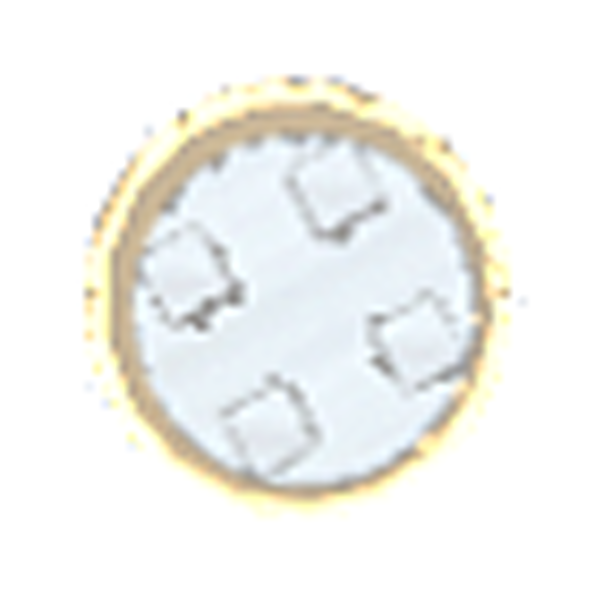

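Run:
```python
from snap import *
pe,a=load("we"); pp,b=load("wp")
def circ(W):
    A=np.c_[2*W,np.ones(len(W))]; s=np.linalg.lstsq(A,(W**2).sum(1),rcond=None)[0]; return s[:2],np.sqrt(s[2]+s[0]**2+s[1]**2)
def robust(W):
    for _ in range(6):
        c,r=circ(W); e=abs(np.linalg.norm(W-c,axis=1)-r); W=W[e<max(2*np.median(e),.0007)]
    return c,r,len(W)
hsv=cv2.cvtColor(b,cv2.COLOR_BGR2HSV)
white=((hsv[...,1]<40)&(hsv[...,2]>170)).astype(np.uint8)
# radial scans from approx centre in pixels
c0=np.array([250,80.])
inn=[];out=[]
V=hsv[...,2].astype(float)
for th in np.arange(0,2*np.pi,np.pi/60):
    d=np.array([np.cos(th),np.sin(th)])
    rs=np.arange(10,70,.25); px=c0+rs[:,None]*d
    w=cv2.remap(white.astype(np.float32),px[:,0].astype(np.float32)[None],px[:,1].astype(np.float32)[None],cv2.INTER_LINEAR)[0]>.5
    k=np.where(w&(rs>15))[0]
    if len(k)==0: continue
    i=k[0]; inn.append(px[i])
    j=i+np.argmax(~w[i:]); out.append(px[j])
for nm,P in(("hole",inn),("outer",out)):
    print(nm,robust(np.array([onz(pp,u,v,.053)[:2] for u,v in P])))
C,_,_=robust(np.array([onz(pp,u,v,.053)[:2] for u,v in out]))
D=onz(pp,230.09,118.62,.053)[:2]-C; print("dot r,ang",np.linalg.norm(D),np.arctan2(D[1],D[0]))
# white line
m=white.copy(); m[:]=0; m[108:128,196:216]=white[108:128,196:216]
n,l,st,ce=cv2.connectedComponentsWithStats(m)
for i in range(1,n):
    D=onz(pp,*ce[i],.042)[:2]-C; D2=onz(pp,*ce[i],.048)[:2]-C;print("line",st[i],ce[i],np.linalg.norm(D),np.arctan2(D[1],D[0]),np.arctan2(D2[1],D2[0]))
q=np.array([(333,188),(188,272),(417,343),(270,428)])/8.5+[215,45]
Q=[onz(pp,u,v,.0365)[:2] for u,v in q]; print("insert c",np.mean(Q,0))
for i,j in((1,0),(3,2),(1,3),(0,2)): d=Q[j]-Q[i]; print("arm",np.arctan2(d[1],d[0])%(np.pi/2),np.linalg.norm(d))
# elbow
K=lambda u,v:(u/5.5+210,v/5.5+5)
sq=[(153,297),(332,281),(352,465),(173,484)]
S=[onz(pe,*K(*x),.0765)[:2] for x in sq]; print("sq c",np.mean(S,0),[np.linalg.norm(S[i]-S[i-1]) for i in range(4)])
for i,j in((3,0),(2,1),(1,0),(2,3)): d=S[j]-S[i]; print("sq ang",np.arctan2(d[1],d[0]))
hsv=cv2.cvtColor(a,cv2.COLOR_BGR2HSV)
m=((hsv[...,0]>15)&(hsv[...,0]<32)&(hsv[...,1]>105)).astype(np.uint8); m[120:]=0;m[:,:200]=0;m[:,285:]=0
cn=max(cv2.findContours(m,cv2.RETR_EXTERNAL,cv2.CHAIN_APPROX_NONE)[0],key=cv2.contourArea)[:,0,:]
cn=cn[(cn[:,1]>58)]
print("flange",robust(np.array([onz(pe,u,v,.0335)[:2] for u,v in cn])))
for x in [(226,60)]: print("tip",onz(pe,*K(*x),.060))
```

```text
hole (array([ 0.51569262, -0.06511986]), np.float64(0.0190670248189318), 116)
outer (array([ 0.51576104, -0.06524504]), np.float64(0.03663457603892333), 89)
dot r,ang 0.03212858889049567 -3.1106346124624555
line [196 108  20  20 172] [204.24418605 118.69186047] 0.04692967108798313 2.7660321280154556 2.7698431627997677
insert c [ 0.51552216 -0.06578372]
arm 1.0268541410999954 0.01541623234567852
arm 1.033085221664455 0.01582065913965281
arm 1.01012070865964 0.01602351399185237
arm 1.0353954409200075 0.01592327235439391
sq c [ 0.52067587 -0.31162559] [np.float64(0.025983456549014614), np.float64(0.025459243541290796), np.float64(0.02552752719127876), np.float64(0.02609324670957388)]
sq ang 0.4631154469238505
sq ang 0.48803513169467705
sq ang 2.0203560519292485
sq ang 2.0384626709032796
flange (array([ 0.52046178, -0.31112502]), np.float64(0.021813177864151927), 95)
tip [ 0.56249326 -0.29150821  0.06      ]
```

Run:
```python
from snap import *
t=eyes.camera_params("top");s=eyes.camera_params("side")
print("spigot",tri([(t,244,163),(s,200+105/3.7,165+103/3.7)]), tri([(t,244,172.5),(s,200+155/3.7,165+103/3.7)]))
print("port proj",proj(t,[.5157,-.0652,.053]),proj(s,[.5157,-.0652,.053]),"elbow top",proj(t,[.5206,-.3113,.0765]),proj(s,[.5206,-.3113,.0765]))
pp,b=load("wp")
cv2.imwrite("pics/z3.png",cv2.resize(b[100:130,190:240],None,fx=12,fy=12,interpolation=cv2.INTER_NEAREST))
```

```text
spigot (array([ 0.61402551, -0.23129934,  0.09859879]), [np.float64(0.001315247546647431), np.float64(0.0013152475466474724)]) (array([ 0.58557119, -0.23260649,  0.10308289]), [np.float64(0.0008706143936424951), np.float64(0.0008706143936423406)])
port proj [182.96632053 199.95030409] [251.90934435 269.48629232] elbow top [273.25908584 199.22349784] [278.33384976 187.64532656]
```

View pics/z3.png

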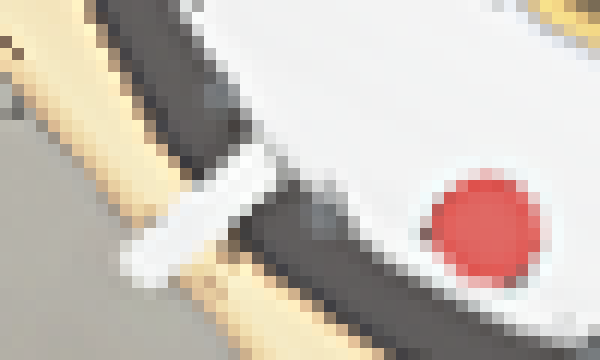

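Run:
```python
from snap import *
f=np.radians(-140); y=np.array([-np.sin(f),np.cos(f)])
E=np.array([.5157,-.0652])-.0787*y
bot.reach([E[0],E[1],.16],down(f)); bot.hold(.2); print(status.read_t(),status.read_tcp_pos())
pp,b=snap("wrist","wp2")
cv2.imwrite("pics/z4.png",cv2.resize(b[10:150,180:320],None,fx=4.2,fy=4.2,interpolation=cv2.INTER_CUBIC))
print(proj(pp,[.5157,-.0652,.053]))
```

```text
4.45 [ 0.46509008 -0.00512547  0.15998579]
[256.919396   88.7052029]
```

View pics/z4.png

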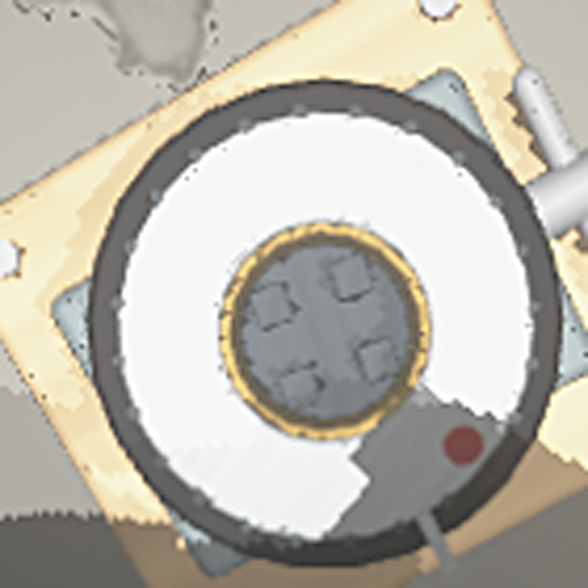

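```bash
cat > meas.py <<'E'
from snap import *
def circ(W):
    A=np.c_[2*W,np.ones(len(W))]; s=np.linalg.lstsq(A,(W**2).sum(1),rcond=None)[0]; return s[:2],np.sqrt(s[2]+s[0]**2+s[1]**2)
def robust(W):
    for _ in range(6):
        c,r=circ(W); e=abs(np.linalg.norm(W-c,axis=1)-r); W=W[e<max(2*np.median(e),.0007)]
    return c,r,len(W)
def ringfit(p,b,c0,vmin):
    hsv=cv2.cvtColor(b,cv2.COLOR_BGR2HSV); white=((hsv[...,1]<45)&(hsv[...,2]>vmin)).astype(np.float32)
    inn=[];out=[]
    for th in np.arange(0,2*np.pi,np.pi/60):
        d=np.array([np.cos(th),np.sin(th)]); rs=np.arange(18,70,.25); px=(c0+rs[:,None]*d).astype(np.float32)
        w=cv2.remap(white,px[None,:,0],px[None,:,1],cv2.INTER_LINEAR)[0]>.5
        if not w.any(): continue
        i=np.argmax(w); j=i+np.argmax(~w[i:]); inn.append(px[i]); out.append(px[j])
    return [robust(np.array([onz(p,u,v,.053)[:2] for u,v in P])) for P in(inn,out)]
E
python3 - <<'E'
from meas import *
p1,b1=load("wp");p2,b2=load("wp2")
print(ringfit(p1,b1,np.array([250,80.]),170)); 
c0=np.array([180+325/4.2,10+330/4.2]);print(ringfit(p2,b2,c0,170)); print(ringfit(p2,b2,c0,125))
m1=np.array([.51572,-.06518]); m2=(ringfit(p2,b2,c0,170)[0][0]+ringfit(p2,b2,c0,170)[1][0])/2
r=lambda f:np.array([[np.cos(f),-np.sin(f)],[np.sin(f),np.cos(f)]])
A=np.zeros((4,4));A[:2,:2]=A[2:,:2]=np.eye(2);A[:2,2:]=r(np.radians(-60));A[2:,2:]=r(np.radians(-140))
s=np.linalg.solve(A,np.r_[m1,m2]);print("port",s[:2],"delta (z,y tool)",s[2:])
e=np.array([.5206,-.3113])-r(np.radians(-69))@s[2:]; print("elbow",e)
# angles: line ends, dot, arms in each view
L1=[(190+x/12,100+y/12) for x,y in((150,262),(262,162))]
L2=[(180+x/4.2,10+y/4.2) for x,y in((446,563),(424,517))]
for p,L,m,d in((p1,L1,m1,(230.09,118.62)),(p2,L2,m2,(180+463/4.2,10+446/4.2))):
    D=onz(p,*d,.053)[:2]-m; print("dot",np.linalg.norm(D),np.arctan2(D[1],D[0])%6.283)
    for u in L:
        for z in (.04,.047):
            D=onz(p,*u,z)[:2]-m; print("line",z,np.linalg.norm(D),np.arctan2(D[1],D[0]))
Q=[onz(p2,180+x/4.2,10+y/4.2,.0365)[:2] for x,y in((272,305),(350,278),(300,385),(378,360))]
for i,j in((0,1),(2,3),(0,2),(1,3)): d=Q[j]-Q[i]; print("arm",np.arctan2(d[1],d[0])%(np.pi/2),np.linalg.norm(d))
print(np.mean(Q,0))
E
```

```text
[(array([ 0.51570914, -0.06511217]), np.float64(0.019055476430478575), 117), (array([ 0.51568007, -0.06524729]), np.float64(0.036701941710709625), 98)]
[(array([ 0.51568072, -0.06511793]), np.float64(0.018993673839637404), 107), (array([ 0.51571931, -0.06526958]), np.float64(0.036743708510063824), 79)]
[(array([ 0.5153876 , -0.06536512]), np.float64(0.013300769238377872), 116), (array([ 0.51563372, -0.06531501]), np.float64(0.014624799514143035), 78)]
port [ 0.51570181 -0.06517497] delta (z,y tool) [1.34526758e-05 1.32358529e-05]
elbow [ 0.52058282 -0.31129218]
dot 0.03208964766160166 3.1744307635546845
line 0.04 0.04996821965235917 2.785987066802199
line 0.047 0.048682575058363986 2.790175680534933
line 0.04 0.03977371658329303 2.7835815218538436
line 0.047 0.03874815181715408 2.788843439476535
dot 0.03256351734618347 3.167445432496957
line 0.04 0.04996008685979596 2.7711223569554178
line 0.047 0.048682540015050825 2.770857703596854
line 0.04 0.03996388810146952 2.7808326335472433
line 0.047 0.038941738112318956 2.7805019145087218
arm 1.020805063621224 0.01549331111791449
arm 1.002571195851334 0.01558928995314239
arm 1.0385520668092973 0.015677585247011825
arm 1.0440851921990029 0.01596367941434714
[ 0.5152043  -0.06522979]
```

Run:
```python
from snap import *
f=.462-np.pi/2; e=[.5206,-.3113]
bot.reach([*e,.17],down(f)); print(status.read_t())
bot.line_to([*e,.052],v=.12); print(status.read_t(),status.read_tcp_pos(),status.read_contact_force())
bot.command_gripper(0.0,60); print(status.read_t(),status.read_opening(),status.read_contact_force())
bot.line_to([*e,.15],v=.12); bot.hold(.2)
for _ in range(3): print(status.read_contact_force(),status.read_ft_torque())
print(status.read_t(),status.read_tcp_pos())
p,b=snap("wrist","g1"); snap("side","gs")
```

```text
6.0917
7.225 [ 0.52114853 -0.31154121  0.05287286] [ 0.42421753 -1.09154098 -0.04597327]
8.225 0.31624326416787646 [-0.39554535 -0.36941188 -0.23383557]
[ 0.45598855  0.13419581 -1.53097391] [ 0.01335907 -0.0004419  -0.04050384]
[ 0.45598855  0.13419581 -1.53097391] [ 0.01335907 -0.0004419  -0.04050384]
[ 0.45598855  0.13419581 -1.53097391] [ 0.01335907 -0.0004419  -0.04050384]
9.3917 [ 0.52026706 -0.31111233  0.14921439]
```

View pics/g1.png

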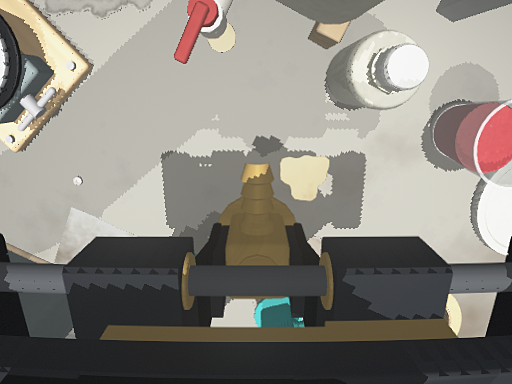

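View pics/gs.png

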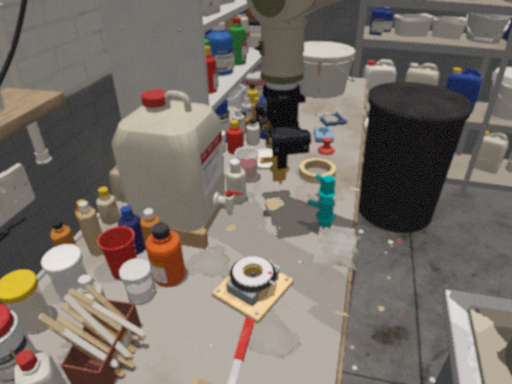

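Grip is good: about 27.5 mm opening and 1.5 N of weight. Next I'll move over the port with the foot aligned to the slot.

Run:
```python
from snap import *
P=np.array([.5157,-.0652])
bot.reach([*P,.15],down(1.026)); bot.hold(.2)
T=status.read_tcp_pos(); M=R.from_quat(status.read_orientation()).as_matrix(); print(status.read_t(),T,np.arctan2(M[1,2],M[0,2]),M[:,0])
print(status.read_contact_force(),status.read_ft_torque(),status.read_joint_pos())
snap("wrist","g2");snap("side","gs2")
b=cv2.imread("pics/gs2.png");cv2.imwrite("pics/gs2z.png",cv2.resize(b[180:330,190:340],None,fx=4,fy=4,interpolation=cv2.INTER_CUBIC))
```

```text
11.1583 [ 0.51576961 -0.06561676  0.14995918] 1.0247066975689743 [-2.19732317e-05  6.52123728e-05 -9.99999998e-01]
[ 0.30572686 -0.12818607 -1.53302505] [ 0.07543981 -0.14515576  0.0437939 ] [ 0.80214713  0.27074248 -0.86349774  1.80371463  0.22269096  1.16854879
  0.89330895]
```

View pics/g2.png

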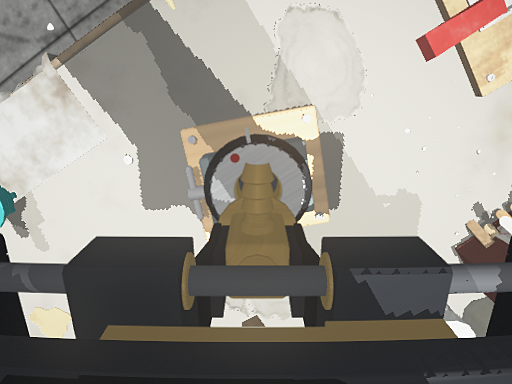

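View pics/gs2z.png

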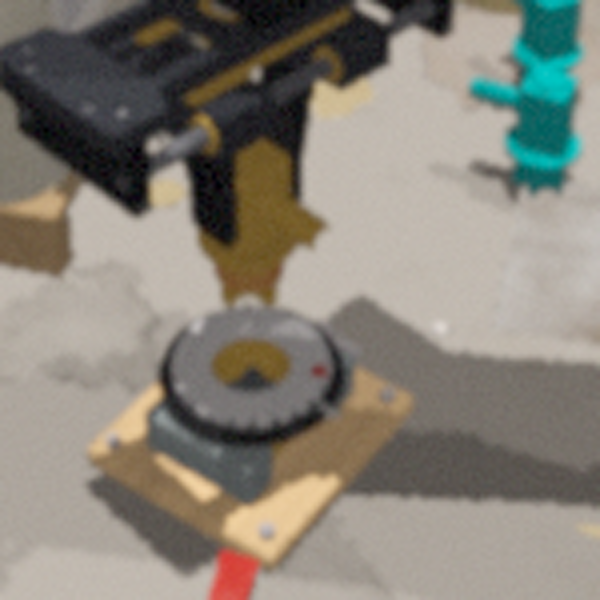

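The wrist view shows the dot at (235,158) and the line at (248,135), so I can monitor the ring while turning. The elbow is centred over the port. Lowering gently.

Run:
```python
from snap import *
P=np.array([.5157,-.0650]); zo=.0525+.053
q=down(1.026)
def show(s): print(s,round(status.read_t(),2),np.round((status.read_tcp_pos()-[.5157,-.0652,zo])*1e3,2),np.round(status.read_contact_force(),2),np.round(status.read_ft_torque(),3))
print(bot.line_to([*P,zo+.002],q,v=.06)); show("above")
r=bot.line_to([*P,zo-.011],v=.02,threshold=2.5); show(r)
bot.hold(.15)
if not r:
    r=bot.line_to([*P,zo-.0295],v=.012,threshold=2.5); show(r)
    bot.hold(.15); show("hold")
```

```text
False
above 12.12 [0.21 0.27 2.25] [ 0.11 -0.42 -0.54] [ 0.103 -0.116  0.027]
False 12.92 [  0.05   0.22 -10.94] [-0.84 -0.06 -1.81] [ 0.053 -0.105  0.029]
True 14.29 [  0.07   0.21 -27.3 ] [-0.69  0.13  5.92] [ 0.033 -0.1    0.002]
hold 14.44 [ 1.000e-02  2.200e-01 -2.734e+01] [-0.8   0.42  4.94] [ 0.06  -0.081 -0.013]
```

It dropped straight into the slot: the foot is about 27.3 mm below the mouth with about 6 N of push. Next I'll turn in small steps with force feedback.

```bash
cat > turn.py <<'E'
from snap import *
import sys
P=np.array([.5157,-.0652]); zo=.0525+.053
def yaw():
    M=R.from_quat(status.read_orientation()).as_matrix(); return np.arctan2(M[1,2],M[0,2])
def st(s,zc,f):
    T=status.read_tcp_pos();F=status.read_contact_force();m=status.read_ft_torque()
    print(s,round(status.read_t(),2),"cmd %.2f yaw %.3f/%.3f"%((zc-zo)*1e3,f,yaw()),np.round((T-[*P,zo])*1e3,2),np.round(F,2),np.round(m,3)); return F,m
E
python3 - <<'E'
from turn import *
f=1.026; zc=zo-.0271
bot.line_to([*P,zc],down(f),v=.02); F,m=st("a",zc,f)
for i in range(3):
    f-=.04
    bot.line_to([*P,zc],down(f),v=.02); F,m=st(i,zc,f)
    push=F[2]+1.53
    if push>8: zc+=.0003
    elif push<2.5: zc-=.0003
open("st.txt","w").write(f"{f} {zc}")
E
```

```text
a 14.69 cmd -27.10 yaw 1.026/1.026 [  0.04  -0.04 -27.12] [ 0.06 -0.56  0.74] [ 0.032 -0.274 -0.009]
0 14.94 cmd -27.10 yaw 0.986/0.987 [ -0.04  -0.   -27.14] [-0.16  0.11  0.52] [ 0.017 -0.195 -0.006]
1 15.19 cmd -27.40 yaw 0.946/0.948 [ 9.000e-02 -1.000e-02 -2.726e+01] [-1.03  0.25  2.44] [ 0.036  0.009 -0.016]
2 15.44 cmd -27.40 yaw 0.906/0.908 [  0.14   0.09 -27.27] [-0.55 -0.14  2.84] [ 0.163 -0.112  0.036]
```

```bash
cat > go.py <<'E'
from turn import *
n=int(sys.argv[1]); step=float(sys.argv[2])
f,zc=map(float,open("st.txt").read().split())
push=4
for i in range(n):
    f-=step
    zc-=np.clip((4.3-push)*.00013,-.0005,.0005)
    bot.line_to([*P,zc],down(f),v=.02); F,m=st(i,zc,f); push=F[2]+1.53
    if push>9: zc+=.0005; bot.line_to([*P,zc],down(f),v=.02); print("backoff")
    if abs(m[2])>.7: print("torque"); break
open("st.txt","w").write(f"{f} {zc}")
E
python3 go.py 6 0.03
```

```text
0 15.69 cmd -27.44 yaw 0.876/0.878 [  0.11   0.11 -27.38] [0.4  1.06 3.35] [ 0.28  -0.158  0.115]
1 15.94 cmd -27.36 yaw 0.846/0.848 [ -0.     0.13 -27.51] [0.93 1.35 0.7 ] [ 0.298 -0.391  0.11 ]
2 16.19 cmd -27.63 yaw 0.816/0.817 [-2.000e-02  8.000e-02 -2.777e+01] [-0.12  0.15 -0.59] [ 0.317 -0.516  0.122]
3 16.44 cmd -28.07 yaw 0.786/0.787 [ -0.04   0.03 -28.13] [ 1.8   1.32 -1.25] [ 0.366 -0.51   0.11 ]
4 16.69 cmd -28.57 yaw 0.756/0.757 [ 2.000e-02  3.000e-02 -2.852e+01] [ 0.73  1.04 -0.29] [ 0.362 -0.415  0.114]
5 16.94 cmd -28.97 yaw 0.726/0.727 [ 3.000e-02  2.000e-02 -2.889e+01] [1.51 1.99 0.09] [ 0.372 -0.322  0.166]
```

```bash
python3 go.py 4 0.03
python3 - <<'E'
from snap import *
snap("wrist","t1"); b=cv2.imread("pics/t1.png"); cv2.imwrite("pics/t1z.png",cv2.resize(b[100:250,180:340],None,fx=4,fy=4,interpolation=cv2.INTER_CUBIC))
E
```

```text
0 17.19 cmd -29.01 yaw 0.696/0.697 [-4.000e-02 -2.000e-02 -2.908e+01] [ 1.44  0.71 -1.04] [ 0.421 -0.49   0.139]
1 17.44 cmd -29.50 yaw 0.666/0.667 [  0.1    0.03 -29.28] [0.71 1.22 3.27] [ 0.418 -0.166  0.268]
2 17.69 cmd -29.44 yaw 0.636/0.637 [ 1.00e-01 -1.00e-02 -2.93e+01] [-0.17  0.86  2.98] [ 0.426 -0.219  0.289]
3 17.94 cmd -29.41 yaw 0.606/0.607 [ 8.000e-02 -2.000e-02 -2.932e+01] [0.02 1.44 3.77] [ 0.342 -0.233  0.332]
```

View pics/t1z.png

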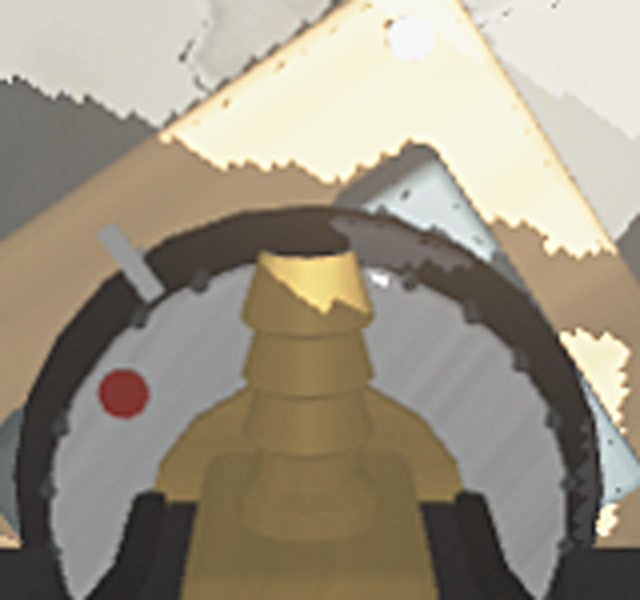

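The foot is down at about home and the torque has stepped up. The picture shows the dot at zoomed (123,393) and the line at (130,265). I'll measure the dot by ray from now on.

```bash
cat > dot.py <<'E'
from snap import *
def dot(n):
    p,b=load(n); h=cv2.cvtColor(b,cv2.COLOR_BGR2HSV)
    m=((h[...,1]>110)&((h[...,0]<8)|(h[...,0]>172))&(h[...,2]>60)).astype(np.uint8)
    N,l,st,ce=cv2.connectedComponentsWithStats(m)
    for i in range(1,N):
        if st[i,4]<15: continue
        D=onz(p,*ce[i],.053)[:2]-[.5157,-.0652]; r=np.linalg.norm(D)
        if r<.045: a=np.arctan2(D[1],D[0])%6.283; print(n,"dot px",ce[i],st[i,4],"r %.4f ang %.3f to go %.3f"%(r,a,a-2.783))
E
python3 -c "
from dot import *
dot('g2');dot('t1')"; python3 go.py 3 0.03; python3 -c "
from dot import *
snap('wrist','t2');dot('t2')"
```

```text
g2 dot px [234.43636364 157.67272727] 55 r 0.0321 ang 3.172 to go 0.389
t1 dot px [210.31481481 198.        ] 108 r 0.0320 ang 3.104 to go 0.321
0 18.24 cmd -29.45 yaw 0.576/0.577 [  0.07  -0.03 -29.35] [1.04 1.71 4.  ] [ 0.32  -0.258  0.289]
1 18.49 cmd -29.29 yaw 0.546/0.547 [  0.03  -0.04 -29.31] [0.35 0.96 3.37] [ 0.371 -0.286  0.322]
2 18.74 cmd -29.21 yaw 0.516/0.517 [-1.000e-02 -0.000e+00 -2.928e+01] [1.98 1.37 1.8 ] [ 0.284 -0.385  0.326]
t2 dot px [210.44144144 198.0990991 ] 111 r 0.0319 ang 3.014 to go 0.231
```

```bash
python3 go.py 6 0.03; python3 -c "
from dot import *
snap('wrist','t3');dot('t3')"
```

```text
0 19.04 cmd -29.25 yaw 0.486/0.487 [-1.000e-02  2.000e-02 -2.928e+01] [-0.23  1.23  2.22] [ 0.331 -0.359  0.27 ]
1 19.29 cmd -29.32 yaw 0.456/0.457 [ 2.000e-02 -1.000e-02 -2.929e+01] [1.22 1.06 2.49] [ 0.315 -0.306  0.337]
2 19.54 cmd -29.36 yaw 0.426/0.427 [ 1.000e-02 -2.000e-02 -2.932e+01] [ 0.34 -0.11  2.57] [ 0.288 -0.262  0.342]
3 19.79 cmd -29.38 yaw 0.396/0.397 [ 1.000e-02 -4.000e-02 -2.933e+01] [0.27 0.6  4.18] [ 0.266 -0.259  0.277]
4 20.04 cmd -29.20 yaw 0.366/0.367 [ -0.05  -0.03 -29.28] [0.35 0.78 3.41] [ 0.203 -0.352  0.265]
5 20.29 cmd -29.12 yaw 0.336/0.337 [ -0.06  -0.03 -29.23] [1.32 0.44 1.85] [ 0.148 -0.447  0.398]
t3 dot px [210.4587156  198.18348624] 109 r 0.0319 ang 2.834 to go 0.051
```

```bash
python3 go.py 2 0.022; python3 -c "
from dot import *
snap('wrist','t4');dot('t4')
b=cv2.imread('pics/t4.png'); cv2.imwrite('pics/t4z.png',cv2.resize(b[100:250,180:340],None,fx=4,fy=4,interpolation=cv2.INTER_CUBIC))"
```

```text
0 20.59 cmd -29.16 yaw 0.314/0.315 [-5.000e-02 -2.000e-02 -2.921e+01] [1.   0.06 1.69] [ 0.162 -0.402  0.349]
1 20.84 cmd -29.30 yaw 0.292/0.293 [-2.000e-02 -1.000e-02 -2.926e+01] [0.06 0.86 1.64] [ 0.166 -0.272  0.299]
t4 dot px [210.25       198.26785714] 112 r 0.0320 ang 2.791 to go 0.008
```

View pics/t4z.png

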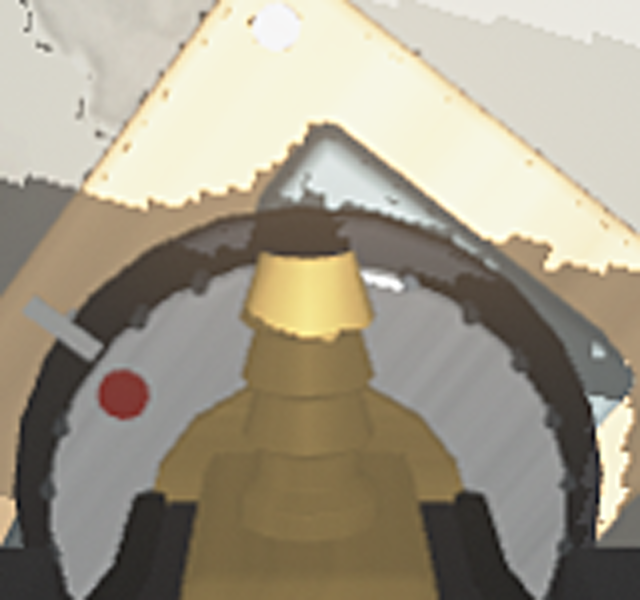

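The dot is at the line, with 0.008 rad to go. Releasing and backing straight up.

Run:
```python
from turn import *
bot.command_gripper(0.65); print(status.read_t(),status.read_opening(),status.read_contact_force())
T=status.read_tcp_pos(); f=yaw()
bot.line_to([*P,.17],v=.08)
bot.line_to([P[0]-.0787*-np.sin(f),P[1]-.0787*np.cos(f),.19],v=.15) 
bot.hold(.3); print(status.read_t(),status.read_tcp_pos())
from dot import dot
p,b=snap("wrist","f1"); dot("f1"); snap("side","f1s")
cv2.imwrite("pics/f1z.png",cv2.resize(b[0:150,170:340],None,fx=4,fy=4,interpolation=cv2.INTER_CUBIC))
b=cv2.imread("pics/f1s.png");cv2.imwrite("pics/f1sz.png",cv2.resize(b[180:330,190:340],None,fx=4,fy=4,interpolation=cv2.INTER_CUBIC))
```

```text
21.6917 0.6477780983606521 [ 0.98760298 -0.30065783 -0.19890991]
24.0083 [ 0.5382816  -0.13990423  0.18998764]
f1 dot px [225.31481481  64.55555556] 54 r 0.0321 ang 2.800 to go 0.017
```

View pics/f1z.png

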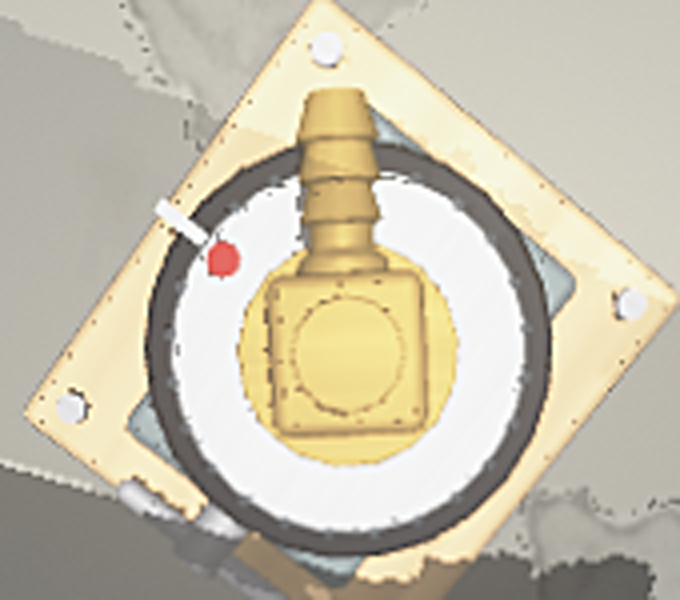

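View pics/f1sz.png

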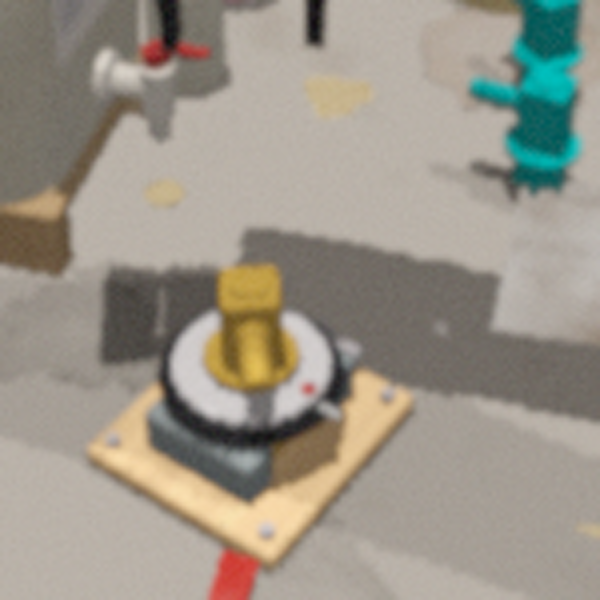

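Run:
```python
from snap import *
p,b=load("f1"); k=lambda x,y:(170+x/4,y/4)
print("flange",onz(p,*k(348,356),.058)*1e3, "diam", np.linalg.norm(onz(p,*k(238,356),.058)-onz(p,*k(458,356),.058)), "top",onz(p,*k(347,354),.100)*1e3)
print(status.read_t(),status.read_contact_force()); bot.sign_off()
```

```text
flange [516.0371832  -65.64358103  58.        ] diam 0.04514406248560831 top [515.83014099 -65.29262062 100.        ]
24.1083 [0.8229225  0.21955587 0.02931005]
the job is handed in; nothing more can be done
```

I put the elbow in the port, turned it clockwise until the red dot stood at the white line, let go, and handed the job in at about 24 s.

**Insertion:** I found the elbow, port, slot, dot and line with the wrist camera. I lined the foot up with the slot before lowering, so it dropped straight in, to about 27.3 mm below the ring's top.

**Turning:** I turned in steps of 0.02 to 0.04 rad. The foot sank with the thread to about 29.3 mm and stopped, and the torque rose to about 0.3 N m as the ring began to move.

**Last checks:**

| Check | Measured | Allowed |
|---|---|---|
| Red dot from its place at the white line | about 0.5 mm short | 5 mm |
| Foot below the ring's top, last read before letting go | about 29.3 mm (height reference good to about 0.5 mm) | at least 28 mm |
| Elbow from the port's axis (flange and top centre) | within 1 mm | 4 mm |
| Push on the seal, from readings between moves | about 7.5 N at first contact; about 0.3 to 5.5 N while turning | 10 N |

- **Upright:** the flange and top centres line up to within 0.5 mm, so the elbow stands upright.
- **Robot clear:** the gripper was clear of the elbow when I handed in.
- **Uneven push:** it fell below the intended 3 to 6 N at times while the thread sank, but the elbow stayed engaged.
- **Not checked:** I did not measure the seal directly or re-measure the bystanders. The arm was not seen to touch anything else.

One disagreement: the top and side cameras placed the port 2 to 4 mm from where the wrist camera did. I used the wrist camera because two of its views agreed to under 0.1 mm.

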